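# Shut the parts shaker and set its click timer

## Robot

A 6-joint arm with a two-finger parallel gripper is mounted at the origin on the work surface; the furniture and walls round the work are solid. World frame = base frame: x ahead of the robot, y to its left, z up, the work surface at z = 0. Lengths are in mm, angles in rad, forces in N, time in s.
With the tool pointing down it reaches from about 250 to 725 mm from the base axis. Payload 9.7 kg.
Tool frame: the origin (TCP) lies at the very end of the fingers, on their centre line; the grasp point (between the pads) lies ctrl.grip_depth behind it (ctrl.grip_depth is the distance from the TCP to the grasp point, in mm); z points along the fingers, y is the direction in which the jaws open and shut (so a half turn about z gives the same grasp; the last joint's range is limited). The gripper opens to 85 mm and grips with 20 to 120 N. Pads are 22 mm wide; open, the fingers measure 114 mm over their backs; the gripper's body (76 mm by 85 mm) begins 54 mm behind the grasp point. The pads swing forward as they close: fully open they stand 13 mm farther back than shut.
Start: joints at [0, 0.087, 0.176, 1.66, 0, 1.571], TCP at [549.997, -0, 231.284] pointing down, gripper open.
Joint ranges: [-3.13, 3.13], [-0.85, 1.81], [-1.15, 1.24], [-2.2, 2.28], [-1.44, 1.52], [-3.14, 3.14]. Speed limits (rad/s): [2.22, 2.22, 2.57, 3.14, 3.14, 3.14].

## Interface

Orientations are given as a unit quaternion [w, x, y, z].
In Python, from cell import status, viewer, job_done, ctrl gives the robot as it stands.
- The arm moves only by the tool arm_command, never from a script. Its argument "moves" is text: rows parted by semicolons, each of 5 numbers parted by spaces: the closure, from -1 (fully open) to 1 (shut), so that 0 is half open, then the shift along the tool's x, y, z in mm, then the turn about the tool's z in rad. A call has 1 to 10 rows; each row shifts and turns the pose as measured when the row begins, along the tool's axes as they then stand; what a row does not reach is not made up. A row lasts 1/8 s, in which the tool goes at most 62.5 mm and 10.7 degrees, less where a joint would pass 70% of its speed; a pose out of reach is approached as far as the arm can. A call with a gripper value outside its range is refused whole. The fingers move at their own pace and stop on an object; the grip force is fixed at half the most. Time passes only in rows, so rows that do not move let the fingers close. It gives the time, the measured TCP pose, the force and the opening at its end, in the units of the state.
- status.get_obs(): the state, without advancing time (a new reading comes with each control period).
- viewer.read_camera(name): name is "scene" or "side" or "wrist"; returns a dict with "frame" (384x512x3 uint8, red, green, blue), "vfov" (degrees; the focal length in pixels is half the picture's height over the tangent of half this angle, whatever the lens; pixels are square), "cx", "cy" (the principal point, pixels), "R" (3x3) and "t" (3): a world point X has camera coordinates R X + t; the wrist camera has in their place "tool_from_camera" (4x4, takes a point from camera to tool coordinates, whose origin is the TCP and whose axes are the flange's). Camera axes: x right, y down, z forward; pixel columns grow to the right and rows downward; lengths in mm; the calibration is good to about 2 mm. The wrist camera is an equidistant fisheye: a pixel r from the principal point sees the ray r / f radians off the axis. A picture is of the moment at which its call begins: read the wrist's pose just before it. There is no depth.
- job_done(): hands the job in, once; it reports no verdict.
The state is a dict: "time": time; "joints": joint angles; "joint_vel": joint speeds; "tau": joint torques, N m; "position": TCP position; "tool_rot": TCP orientation; "ft_force": force on the tool from outside, world axes, zero at the start; "wrist_torque": the same for the moment, N m; "width": finger opening in mm.
Only numpy, scipy, OpenCV 4.12 (cv2) and the standard library are available. Lean on these libraries where they do the work, as an engineer would, in place of code of your own. Each camera call takes 0.05 s, during which the arm holds its last target.

## Task

Get the blue bench shaker ready to run: shut its lid fully, swing the red turnbutton as far as it goes so that it lies across the lid's edge, then turn the black timer dial clockwise to the sixth click after the zero mark (the red tick) and let it rest in that click. Leave the jar, the tin and the wood block where they stand.

Things in the scene. Friction and masses are not known exactly. Their poses are not given: they have to be found in the camera images.
- shaker: Fixed blue bench shaker, 180 x 270 mm. Origin: centre of its underside, on the bench (z = 0); x to its back (away from robot), y left, z up; turned about z only. Its left part (y = 15 to 135 mm) is a panel sloping 30 degrees, from 45 mm high at the front (x = -90 mm) to 149 mm at the back; its right part is a tray with a lid, rim 75 mm high, the front rim 42 mm deep.
- dial_grip (a point): On the axis of the black round timer dial (40 mm across, 6 to 36 mm above the panel, white pointer line), 26 mm above the panel: where to grip; (-8, 75, 122) mm in the shaker's frame. The dial stands square on the panel: its axis, the point's z, leans 30 degrees to the front, (-0.5, 0, 0.866) in the shaker's frame. The point turns with it.
- dial (a joint): Dial turn, rad: 0 at the red tick (lower left), growing clockwise seen facing the panel; stops at about 0 and 4.19. Clicks 0.419 rad (24 degrees) apart, each with a tick on the white plate: first click after zero 0.419, sixth 2.513; fifth (straight up-slope) and tenth have long ticks. Let go, it springs to the nearest click; about 0.1 N m turns it.
- lid (a joint): Opening of the aluminium lid in rad: 0 fully shut, 1.4 widest. Its hinge runs along the shaker's y at x = 86 mm, height 75 mm, at the back; it stays where it is left by hinge friction (about 2 N pushed at its free edge shuts it).
- lid_edge (a point): Middle of the lid's free front edge, half-way through its 8 mm thickness; at y = -60 mm in the shaker's frame. The lid is 138 mm from hinge to edge and 146 mm wide; shut, its top is 83 mm above the bench.
- turnbutton (a joint): Turn of the red turnbutton in rad: it starts near 0 (pointing to the shaker's right, clear of the lid) and turns anticlockwise as seen from above to its stop at 1.45 (pointing straight to the back, its tip over the lid's edge). It stays where it is left (friction 0.04 N m).
- turnbutton_grip (a point): On the turnbutton's upright axis, 111 mm above the bench, (-68, -60, 111) mm in the shaker's frame: where to grip. The red wing is 12 mm thick, 28 mm long (centred on the axis), up to 125 mm high; under it a bar 12 mm wide, underside 86 mm high, runs 32 mm out. The point turns with it; its x axis points to the bar's tip.
- jar: Loose white jar with a red lid, 60 mm across, 78 mm tall, origin at the centre of its underside; stands to the shaker's right. Leave it.
- tin: Loose white tin with a blue lid, 68 mm across, 56 mm tall, origin at the centre of its underside; stands to the shaker's left. Leave it.
- block: Loose wood block, 45 x 75 x 22 mm, origin at the centre of its underside; lies left of and in front of the shaker. Leave it.

How it is judged:
By the outcome, as a careful person would: the job done as asked, in the order asked, and still so for the second after the job is handed in, with the robot touching nothing.
It also fails if it takes over 70 s, if anything falls off the work surface, if the arm or the gripper's body presses on something with over 40 N, if the wrist force passes 120 N, or if a joint passes its speed limit or range.

## Working session

There is one attempt and no reset: what is moved stays moved. The work goes in short steps, Python scripts to look and compute and a tool call to move; the robot and the scene stay as the last step left them, time stands still between calls to the robot, and variables do not carry over. Pictures are saved under pics/ and viewed, and the job is handed in when it is done.

Besides the shell and the picture viewer there is one more tool, called as name(argument=value, ...) on one line, values as JSON. arm_command: Moves the arm, as the interface text tells. Its arguments: {"type":"object","properties":{"moves":{"type":"string"}},"required":["moves"]}

```bash
ls; mkdir -p pics
python3 - <<'E'
from cell import status, viewer, job_done, ctrl
import cv2, numpy as np
o=status.get_obs();print(o, ctrl.grip_depth)
for n in ["scene","side","wrist"]:
    c=viewer.read_camera(n); cv2.imwrite(f"pics/a_{n}.png",c["frame"][:,:,::-1])
    print(n,{k:(np.round(v,4).tolist() if k!="frame" else 0) for k,v in c.items()})
E
```

```text
pics
{'time': 0.0, 'joints': array([-4.78305349e-06,  8.74766505e-02,  1.75146296e-01,  1.65983189e+00,
       -9.25522065e-08,  1.57083260e+00]), 'joint_vel': array([ 0.00110832,  0.00125768,  0.00156351, -0.00043016, -0.00075125,
        0.00098989]), 'tau': array([ 7.68234549e-04, -5.20392072e+01,  4.64802504e+01,  1.63646933e-02,
        2.23589603e-05, -6.77332673e-05]), 'position': array([ 5.49762417e+02, -2.65592042e-03,  2.30580216e+02]), 'tool_rot': array([-4.82885079e-04,  7.07121130e-01,  7.07092102e-01, -4.82965729e-04]), 'ft_force': array([0.01076654, 0.55506916, 0.33148666]), 'wrist_torque': array([-0.01912679,  0.00157709,  0.0069244 ]), 'width': 85.69021679003954} 18.700000000000003
scene {'frame': 0, 'vfov': 57.6389, 'cx': 249.2116, 'cy': 188.5659, 'R': [[-0.8016, -0.5979, 0.0083], [-0.4569, 0.6035, -0.6534], [0.3856, -0.5276, -0.7569]], 't': [434.9182, 261.8658, 764.5511]}
side {'frame': 0, 'vfov': 50.602, 'cx': 261.0535, 'cy': 193.1129, 'R': [[0.9888, -0.1472, -0.023], [-0.1169, -0.6705, -0.7327], [0.0924, 0.7272, -0.6802]], 't': [-491.8418, 156.1886, 985.8473]}
wrist {'frame': 0, 'vfov': 65.7065, 'cx': 258.8141, 'cy': 190.4161, 'tool_from_camera': [[0.0007, -0.9567, -0.2912, 73.7844], [1.0, 0.0008, -0.0001, -0.2032], [0.0004, -0.2912, 0.9567, -141.6569], [0.0, 0.0, 0.0, 1.0]]}
```

View pics/a_scene.png

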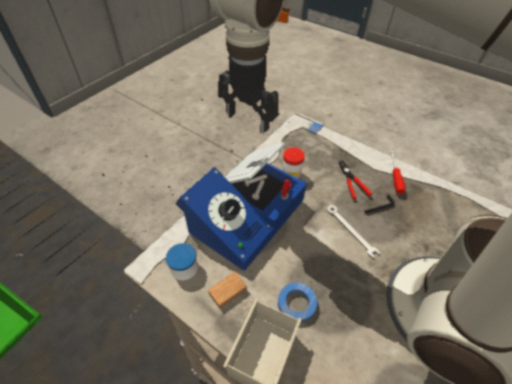

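View pics/a_side.png

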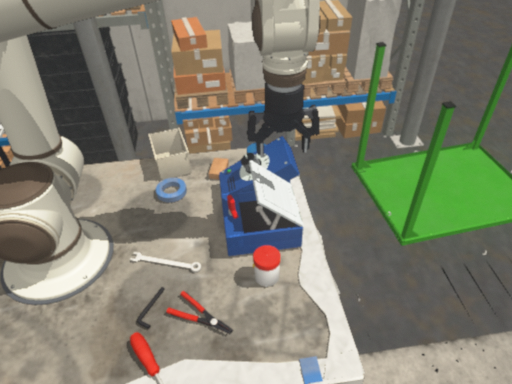

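View pics/a_wrist.png

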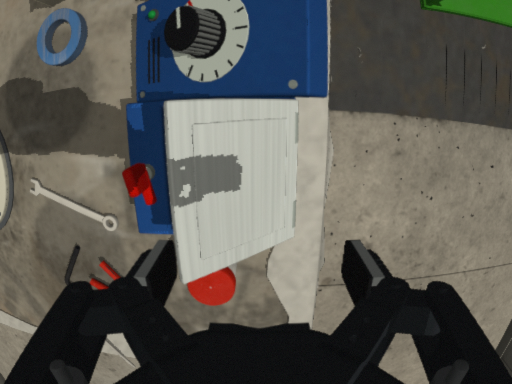

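The scene view shows the shaker at about (240,215), with the tin at (182,258), the block at (228,290) and the jar at (293,160). The side view shows the lid about half open, around (275,195). In the wrist view the lid fills (165-300, 98-280), with the red turnbutton at (138,183) and the dial at (195,32). Next I'll enlarge these areas.

Run:
```python
import cv2
s=cv2.imread("pics/a_scene.png")[135:275,165:325]; cv2.imwrite("pics/a_scene_z.png",cv2.resize(s,None,fx=4.2,fy=4.2,interpolation=cv2.INTER_CUBIC))
s=cv2.imread("pics/a_side.png")[130:290,205:325]; cv2.imwrite("pics/a_side_z.png",cv2.resize(s,None,fx=3.7,fy=3.7,interpolation=cv2.INTER_CUBIC))
s=cv2.imread("pics/a_wrist.png")[0:300,110:350]; cv2.imwrite("pics/a_wrist_z.png",cv2.resize(s,None,fx=2,fy=2,interpolation=cv2.INTER_CUBIC))
```

```text
(no output)
```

View pics/a_scene_z.png

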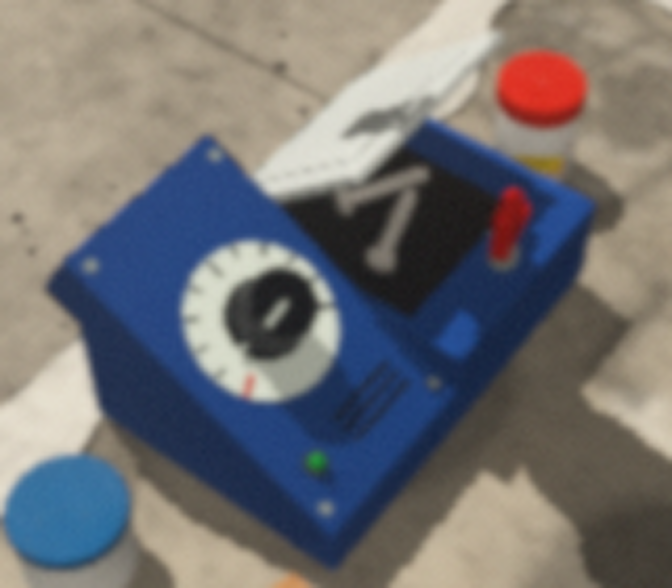

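View pics/a_side_z.png

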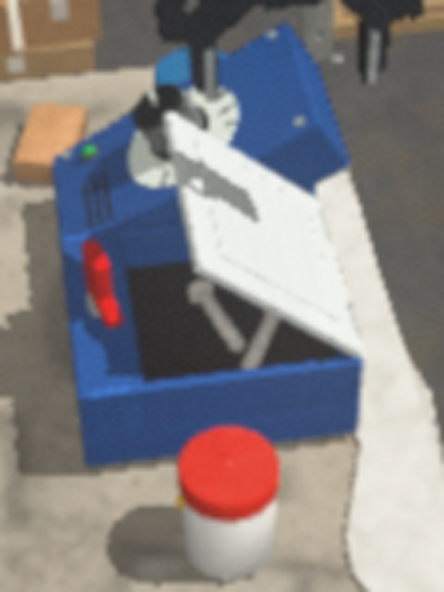

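View pics/a_wrist_z.png

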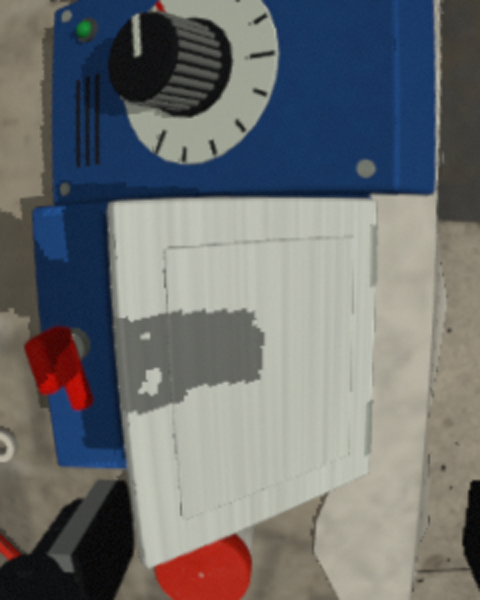

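```bash
cat > h.py <<'E'
import numpy as np, cv2
from scipy.spatial.transform import Rotation as Rn
def proj(c,X,o=None):
    X=np.atleast_2d(X).astype(float); f=192/np.tan(np.radians(c["vfov"])/2)
    if "R" in c:
        P=X@np.array(c["R"]).T+np.array(c["t"]); return np.c_[c["cx"]+f*P[:,0]/P[:,2],c["cy"]+f*P[:,1]/P[:,2]]
    w,x,y,z=o["tool_rot"]; Rt=Rn.from_quat([x,y,z,w]).as_matrix()
    T=np.array(c["tool_from_camera"]); Pt=(X-o["position"])@Rt; P=(Pt-T[:3,3])@T[:3,:3]
    r=np.hypot(P[:,0],P[:,1]); th=np.arctan2(r,P[:,2]); return np.c_[c["cx"]+f*th*P[:,0]/r,c["cy"]+f*th*P[:,1]/r]
def S2W(p,X):
    x,y,a=p[:3]; X=np.atleast_2d(X).astype(float); c,s=np.cos(a),np.sin(a)
    return np.c_[x+c*X[:,0]-s*X[:,1], y+s*X[:,0]+c*X[:,1], X[:,2]]
def lidpt(q,r,y,h=0): # r from hinge along lid, h above the plane through the hinge
    return [86-r*np.cos(q)+h*np.sin(q), y, 75+r*np.sin(q)+h*np.cos(q)]
E
cat > fit.py <<'E'
from h import *
from cell import status, viewer
import pickle
o=status.get_obs(); C={n:viewer.read_camera(n) for n in ["scene","side","wrist"]}
pickle.dump((o,C),open("a.pkl","wb"))
zs=lambda u,v:(165+(u+.5)/4.2-.5,135+(v+.5)/4.2-.5)
zd=lambda u,v:(205+(u+.5)/3.7-.5,130+(v+.5)/3.7-.5)
zw=lambda u,v:(110+u/2-.25,v/2-.25)
F=[("scene",(90,135,149),zs(50,285)),("scene",(90,15,149),zs(208,137)),("scene",(-68,-60,125),zs(515,195)),("scene",(-90,-135,75),zs(592,208)),
("side",(-90,-135,75),zd(82,400)),("side",(90,135,149),zd(288,28)),("side",(90,15,149),zd(348,158)),
("wrist",(-90,-135,75),zw(60,465)),("wrist",(-90,15,75),zw(35,208)),("wrist",(-68,-60,125),zw(48,360)),
("wrist",('L',138,13,8),zw(108,203)),("wrist",('L',138,-133,8),zw(148,566)),("side",('L',138,13,8),zd(168,115)),("side",('L',138,-133,4),zd(200,275)),
("scene",('L',138,-133,4),zs(500,38))]
from scipy.optimize import least_squares
def pt(p,X): return S2W(p,lidpt(p[3],*X[1:]) if X[0]=='L' else X)
def res(p): return np.concatenate([(proj(C[c],pt(p,X),o)[0]-uv) for c,X,uv in F])
r=least_squares(res,[550,60,0,.7],x_scale=[10,10,.05,.05],loss="soft_l1")
print(np.round(r.x,3))
for f,e in zip(F,res(r.x).reshape(-1,2)): print(f[0],f[1],np.round(e,1))
E
python3 fit.py
```

```text
[5.00073e+02 6.48390e+01 8.00000e-03 7.02000e-01]
scene (90, 135, 149) [ 2.3 -6.5]
scene (90, 15, 149) [-0.3 -2.2]
scene (-68, -60, 125) [-1.8  1.3]
scene (-90, -135, 75) [ 0.9 -2.4]
side (-90, -135, 75) [ 0.5 -0.2]
side (90, 135, 149) [ 0.2 -2.6]
side (90, 15, 149) [ -6.6 -10.1]
wrist (-90, -135, 75) [0.8 2.3]
wrist (-90, 15, 75) [-0.7 -0.5]
wrist (-68, -60, 125) [-1.9  4.5]
wrist ('L', 138, 13, 8) [ 2.8 -1.6]
wrist ('L', 138, -133, 8) [-0.1 -0.2]
side ('L', 138, 13, 8) [-0.2  0. ]
side ('L', 138, -133, 4) [-0.8 -0.1]
scene ('L', 138, -133, 4) [1.6 0.4]
```

```bash
cat > ov.py <<'E'
from h import *
import pickle,sys
def overlay(o,C,p,q,tag,boxes,tb=0.0):
    E=[]
    P=lambda *L:[E.append((L[i],L[i+1])) for i in range(len(L)-1)]
    A=[(-90,135,45),(90,135,149),(90,15,149),(-90,15,45),(-90,135,45)];P(*A)
    P((-90,135,0),(-90,135,45));P((90,135,0),(90,135,149));P((-90,135,0),(90,135,0))
    P((-90,15,75),(-90,-135,75),(90,-135,75),(90,15,75),(-90,15,75));P((-90,-135,75),(-90,-135,0),(-90,135,0));P((-90,-135,0),(90,-135,0),(90,-135,75))
    l=lambda r,y,h:tuple(lidpt(q,r,y,h))
    P(l(0,13,8),l(138,13,8),l(138,-133,8),l(0,-133,8),l(0,13,8)); P(l(138,13,0),l(138,-133,0))
    c,s=np.cos(tb-np.pi/2),np.sin(tb-np.pi/2)
    P((-68-14*c,-60-14*s,125),(-68+14*c,-60+14*s,125)); P((-68,-60,92),(-68+32*c,-60+32*s,92))
    n=np.array([-.5,0,.866]);cc=np.array([-8,75,122])+10*n; u=np.array([.866,0,.5]);v=np.array([0,1,0])
    P(*[tuple(cc+20*np.cos(t)*u+20*np.sin(t)*v) for t in np.linspace(0,6.283,25)])
    for nm,(x0,y0,x1,y1,k) in boxes.items():
        im=C[nm]["frame"][:,:,::-1][y0:y1,x0:x1]; im=cv2.resize(im,None,fx=k,fy=k,interpolation=cv2.INTER_CUBIC)
        for a,b in E:
            uv=proj(C[nm],S2W(p,[a,b]),o); uv=((uv+.5-[x0,y0])*k-.5)
            cv2.line(im,*[tuple(int(round(t)) for t in w) for w in uv],(0,255,255),1,cv2.LINE_AA)
        cv2.imwrite(f"pics/{tag}_{nm}.png",im)
B={"scene":(165,135,325,275,4.2),"side":(205,120,325,270,4),"wrist":(110,0,350,300,2)}
if __name__=="__main__":
    o,C=pickle.load(open("a.pkl","rb")); p=[float(v) for v in sys.argv[2:6]]
    overlay(o,C,p,p[3],sys.argv[1],B)
E
python3 ov.py ov1 500 65 .008 .702
```

```text
(no output)
```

View pics/ov1_scene.png

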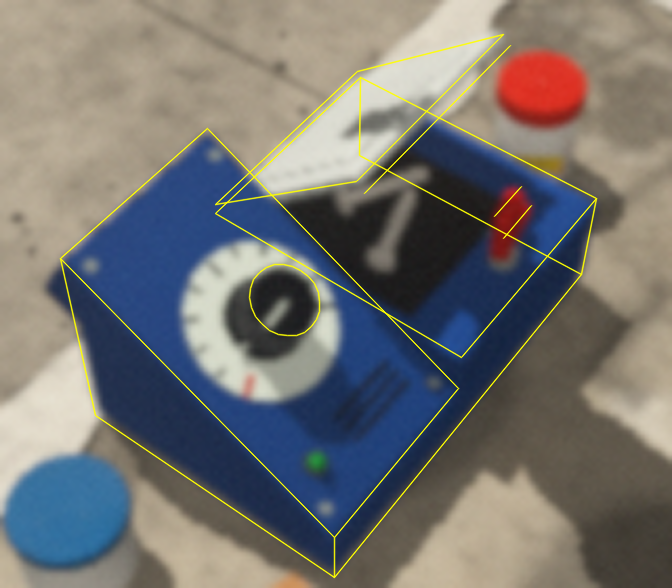

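View pics/ov1_side.png

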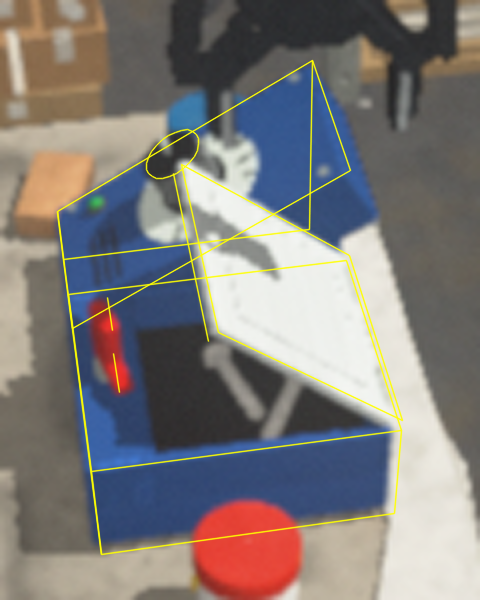

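View pics/ov1_wrist.png

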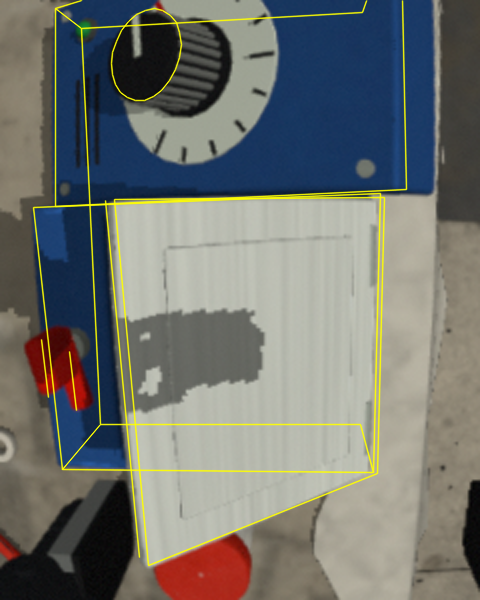

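```bash
python3 - <<'E'
s=open('fit.py').read()
s=s.replace('o=status.get_obs(); C={n:viewer.read_camera(n) for n in ["scene","side","wrist"]}\npickle.dump((o,C),open("a.pkl","wb"))','o,C=pickle.load(open("a.pkl","rb"))')
s=s.replace('("side",(90,15,149),zd(348,158)),','').replace('("scene",(90,135,149),zs(50,285)),("scene",(90,15,149),zs(208,137)),("scene",(-68,-60,125),zs(515,195)),','("scene",(-90,135,0),zs(333,572)),("scene",(-90,-135,0),zs(580,270)),("scene",(-13,75,130.7),zs(284,298)),("wrist",(-13,75,130.7),zw(143,49)),("wrist",(0,15,97),zw(250,194)),')
s=s.replace('("side",(90,135,149),zd(288,28)),','("side",(90,-135,75),zd(360,358)),("side",(90,-135,0),zd(358,430)),("side",(-90,-135,0),zd(90,464)),').replace('("wrist",(-68,-60,125),zw(48,360)),','')
open('fit2.py','w').write(s)
E
python3 fit2.py
```

```text
[4.99866e+02 6.52210e+01 6.00000e-03 7.05000e-01]
scene (-90, 135, 0) [0.1 1.3]
scene (-90, -135, 0) [0.2 1.2]
scene (-13, 75, 130.7) [0.1 0.4]
wrist (-13, 75, 130.7) [0.4 2.2]
wrist (0, 15, 97) [-29.8  -0.1]
scene (-90, -135, 75) [ 1.  -2.3]
side (-90, -135, 75) [ 0.3 -0.4]
side (90, -135, 75) [2.7 0.7]
side (90, -135, 0) [1.7 2. ]
side (-90, -135, 0) [0.6 2.9]
wrist (-90, -135, 75) [0.5 1.9]
wrist (-90, 15, 75) [-0.9 -1. ]
wrist ('L', 138, 13, 8) [ 2.9 -2.2]
wrist ('L', 138, -133, 8) [-0.2 -0.3]
side ('L', 138, 13, 8) [-0.2 -0.2]
side ('L', 138, -133, 4) [-0.8 -0.4]
scene ('L', 138, -133, 4) [1.5 0.3]
```

Fit: shaker at about (500, 65), yaw about 0.006 and lid about 0.70 rad, with residuals of 1–3 px (the −30 one was a badly chosen point). I'll shut the lid by pressing down with closed fingers near x=500, y=-10.

arm_command(moves="1 -10 -48 0 0; 1 0 0 0 0; 1 0 0 0 0; 1 0 0 30 0; 1 0 0 30 0; 1 0 0 15 0; 1 0 0 15 0")

```text
time: 1.18
position: [504.4, -9.8, 139.2]
tool_rot: [0.001, 0.707, 0.707, 0.001]
ft_force: [-0.0, 0.5, 2.4]
width: -0.3
```

arm_command(moves="1 0 0 15 0; 1 0 0 15 0; 1 0 0 10 0; 1 0 0 8 0; 1 0 0 5 0")

```text
time: 1.8
position: [504.8, -9.7, 83.2]
tool_rot: [0.001, 0.707, 0.707, 0.001]
ft_force: [-1.1, -0.9, 1.1]
width: -0.0
```

arm_command(moves="1 0 0 4 0; 1 0 0 3 0; 1 0 0 3 0")

```text
time: 2.17
position: [505.0, -9.7, 82.8]
tool_rot: [0.003, 0.707, 0.707, 0.003]
ft_force: [-12.8, 0.2, 22.9]
width: 0.2
```

```bash
cat > look.py <<'E'
import sys,pickle
from h import *
from cell import status, viewer
tag=sys.argv[1]; o=status.get_obs(); C={}
for n in sys.argv[2:]:
    C[n]=viewer.read_camera(n)
    x0,y0,x1,y1,k={"scene":(165,125,325,275,4),"side":(200,110,330,260,4),"wrist":(0,0,512,384,1.55)}[n]
    cv2.imwrite(f"pics/{tag}_{n}.png",cv2.resize(C[n]["frame"][y0:y1,x0:x1,::-1],None,fx=k,fy=k,interpolation=cv2.INTER_CUBIC))
pickle.dump((o,C),open(tag+".pkl","wb")); print(o["time"],o["position"].round(1),o["ft_force"].round(1),o["joints"].round(2))
E
python3 look.py b side scene
```

```text
2.175 [505.   -9.7  82.8] [-12.8   0.2  22.9] [-0.02 -0.03 -0.23  1.36  0.    1.55]
```

The fingers stopped at z=82.8 with the force rising, which matches the lid being fully shut (top at 83). I'll retract up and forward to look at the turnbutton.

arm_command(moves="-1 0 0 -40 0; -1 0 0 -50 0; -1 -20 0 -60 0; -1 -40 0 -30 0; -1 0 0 0 0; -1 0 0 0 0")

```text
time: 3.02
position: [503.8, -70.5, 267.3]
tool_rot: [0.005, 0.707, 0.708, 0.004]
ft_force: [-0.4, -0.1, -0.1]
width: 85.3
```

```bash
python3 look.py c side scene wrist
```

```text
3.025 [503.8 -70.5 267.3] [-0.4 -0.1 -0.1] [-0.14 -0.01  0.15  1.71  0.    1.43]
```

View pics/c_wrist.png

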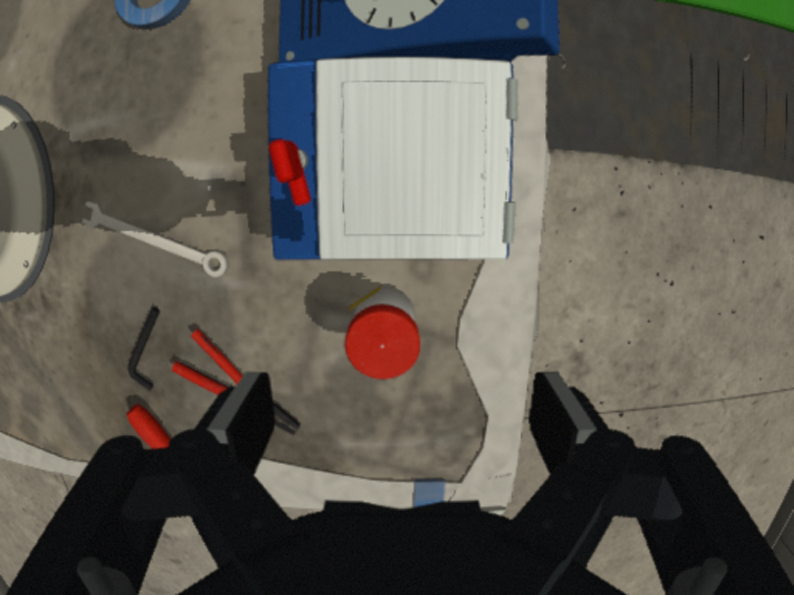

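View pics/c_side.png

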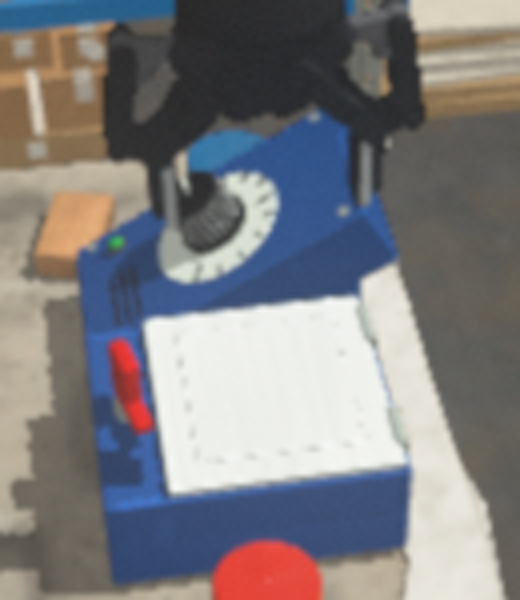

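View pics/c_scene.png

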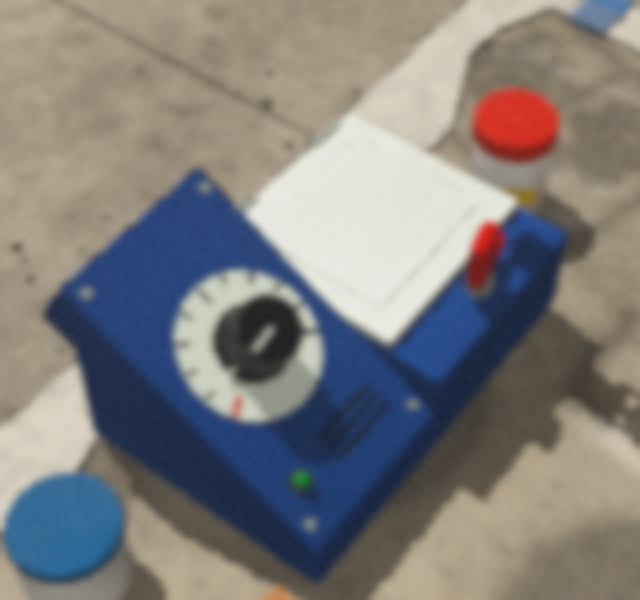

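The lid is flat and shut: its corners in the wrist picture are about (318,60), (513,62), (507,258) and (319,258). The turnbutton wing is at about (285,160) with its bar tip at (302,203).

```bash
cat > fit3.py <<'E'
from h import *
import pickle
from scipy.optimize import least_squares
o,C=pickle.load(open("c.pkl","rb")); c=C["wrist"]; k=1.55
z=lambda u,v:((u+.5)/k-.5,(v+.5)/k-.5)
F=[((-52,13,83),z(317,61)),((-52,-133,83),z(319,258)),((86,-133,83),z(508,258)),((86,13,83),z(512,62)),((-90,-135,75),z(274,258)),((-90,15,75),z(268,64))]
res=lambda p:np.concatenate([proj(c,S2W(p,X),o)[0]-uv for X,uv in F])
r=least_squares(res,[500,65,0],x_scale=[10,10,.05]);print(r.x.round(3),res(r.x).round(1))
p=r.x
for tb in (0,.1,.2,.3,.4,.5):
    a=tb-np.pi/2; u=np.array([np.cos(a),np.sin(a)])
    P=[(-68-14*u[0],-60-14*u[1],125),(-68+14*u[0],-60+14*u[1],125),(-68+32*u[0],-60+32*u[1],98),(-68,-60,125)]
    print(tb,((proj(c,S2W(p,P),o)+.5)*k-.5).round(0).tolist())
E
python3 fit3.py
python3 - <<'E'
import cv2,pickle
o,C=pickle.load(open("c.pkl","rb"))
cv2.imwrite("pics/c_tb.png",cv2.resize(C["wrist"]["frame"][70:150,160:240,::-1],None,fx=7,fy=7,interpolation=cv2.INTER_CUBIC))
E
```

```text
[4.98206e+02 6.43730e+01 2.00000e-03] [-0.3 -1.7  0.7  1.1 -0.   1.   0.4 -0.8 -0.6  1.8 -0.3 -1.4]
0 [[280.0, 138.0], [281.0, 183.0], [292.0, 207.0], [281.0, 160.0]]
0.1 [[278.0, 138.0], [283.0, 183.0], [296.0, 206.0], [281.0, 160.0]]
0.2 [[276.0, 139.0], [286.0, 182.0], [301.0, 205.0], [281.0, 160.0]]
0.3 [[274.0, 140.0], [288.0, 181.0], [305.0, 204.0], [281.0, 160.0]]
0.4 [[272.0, 140.0], [290.0, 181.0], [309.0, 202.0], [281.0, 160.0]]
0.5 [[270.0, 142.0], [292.0, 180.0], [313.0, 200.0], [281.0, 160.0]]
```

View pics/c_tb.png

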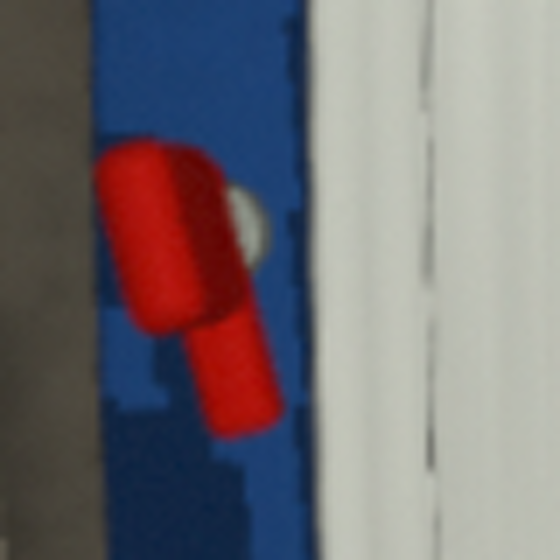

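The projected axis top (281,160) matches the picture, and the turnbutton angle is about 0.2. The axis is at world (431, 4.5). I'll move above it, then turn.

arm_command(moves="-0.3 37 -36 20 0; -0.3 38 -36 20 0; -0.3 0 0 30 0; -0.3 0 0 0 -0.1; -0.3 0 0 0 -0.1; -0.3 0 0 0 0")

```text
time: 3.92
position: [427.3, 10.4, 187.7]
tool_rot: [0.001, 0.628, 0.778, 0.001]
ft_force: [-0.2, -0.1, -0.2]
width: 55.5
```

arm_command(moves="-0.3 -6.5 2.4 20 0; -0.3 0 0 10 0")

```text
time: 4.18
position: [431.2, 5.1, 157.0]
tool_rot: [0.001, 0.629, 0.777, 0.001]
ft_force: [-0.6, -0.6, -0.1]
width: 55.4
```

```bash
python3 look.py d wrist side
```

```text
4.175 [431.2   5.1 157. ] [-0.6 -0.6 -0.1] [ 0.01 -0.22 -0.25  1.53 -0.    1.37]
```

View pics/d_wrist.png

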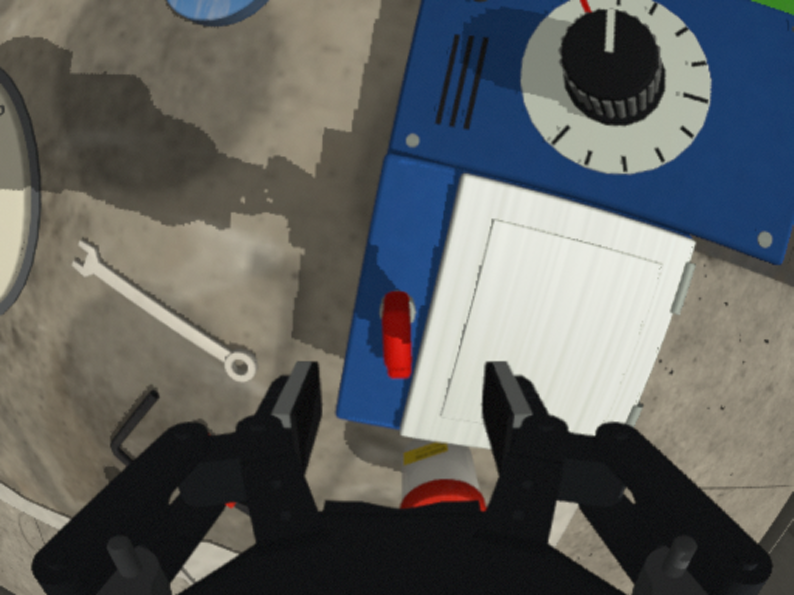

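View pics/d_side.png

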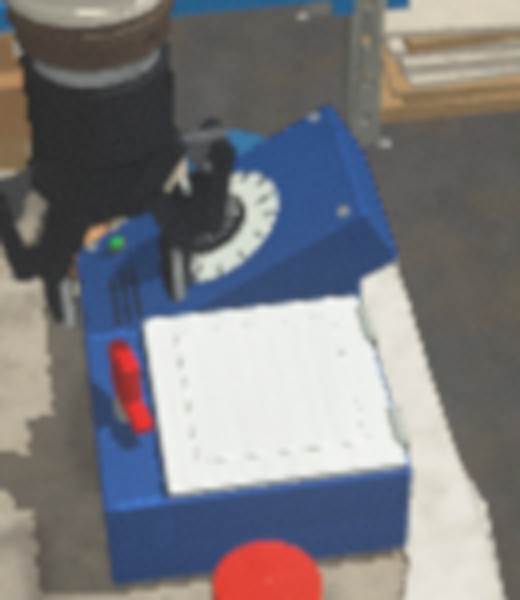

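The wing at (397,320) sits centred between the jaws (about 305 and 500) and lines up with the pads. I'll go down and grip.

arm_command(moves="-0.3 0 0 30 0; -0.3 0 0 25 0; -0.3 0 0 9 0; -0.3 0 0 0 0; 1 0 0 0 0; 1 0 0 0 0; 1 0 0 0 0")

```text
time: 5.15
position: [429.8, 5.5, 96.6]
tool_rot: [0.001, 0.63, 0.777, 0.0]
ft_force: [-19.6, -3.2, 8.6]
width: 11.1
```

arm_command(moves="1 0 0 0 -0.1; 1 0 0 0 -0.15; 1 0 0 0 -0.15")

```text
time: 5.52
position: [429.2, 5.4, 96.7]
tool_rot: [0.001, 0.458, 0.889, -0.0]
ft_force: [-0.1, 0.0, -3.8]
width: 11.1
```

arm_command(moves="1 0 0 0 -0.17; 1 0 0 0 -0.17; 1 0 0 0 -0.17; 1 0 0 0 -0.17; 1 0 0 0 -0.17")

```text
time: 6.15
position: [428.8, 5.3, 96.7]
tool_rot: [-0.0, 0.038, 0.999, -0.0]
ft_force: [0.5, -0.6, -3.9]
width: 10.8
```

```bash
python3 -c "
from cell import status;import numpy as np
o=status.get_obs();q=o['tool_rot'];print(2*np.arctan2(q[2],q[1])-np.pi/2,o['wrist_torque'],o['ft_force'],o['joints'])"
```

```text
1.4957641941014903 [ 0.06580608 -0.1229868  -0.015828  ] [ 0.45064098 -0.56299099 -3.88511821] [ 1.26003306e-02 -2.13888774e-01 -3.69069623e-01  1.41588394e+00
 -5.30360470e-04  8.76325345e-02]
```

arm_command(moves="1 0 0 0 -0.05; 1 0 0 0 -0.05")

```text
time: 6.4
position: [428.8, 5.2, 96.7]
tool_rot: [-0.0, -0.015, 1.0, -0.0]
ft_force: [-0.5, -0.6, -2.9]
width: 11.2
```

```bash
python3 -c "
from cell import status;import numpy as np
o=status.get_obs();q=o['tool_rot'];print(2*np.arctan2(q[2],q[1])-np.pi/2,o['wrist_torque'],o['ft_force'],o['joints'])"; python3 look.py e wrist side
```

```text
1.5999683954507913 [ 0.10493258  0.1228527  -1.09935483] [-0.4687529  -0.63256802 -2.92108152] [ 1.22787686e-02 -2.13604840e-01 -3.68778165e-01  1.41629417e+00
 -3.71443593e-04 -1.68931754e-02]
6.4 [428.8   5.2  96.7] [-0.5 -0.6 -2.9] [ 0.01 -0.21 -0.37  1.42 -0.   -0.02]
```

View pics/e_side.png

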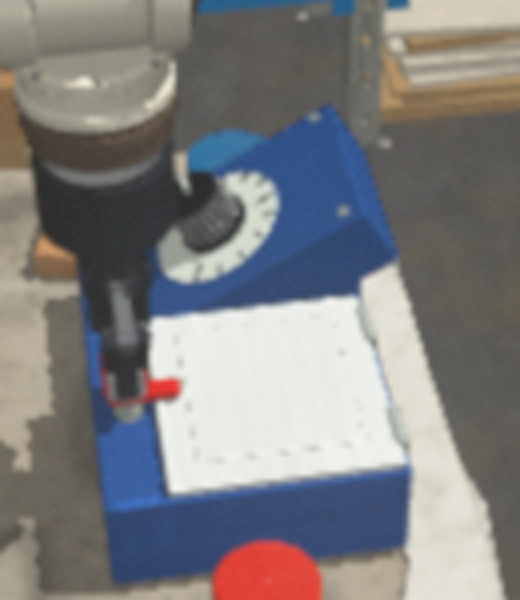

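View pics/e_wrist.png

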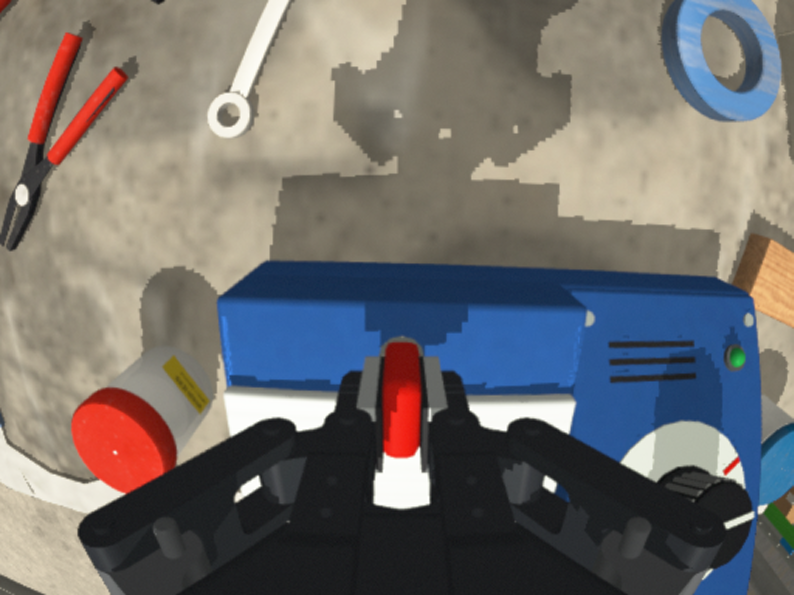

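The wrist moment of −1.1 N m shows the button is at its stop. In the side view the bar's tip (175,388) lies over the lid edge. I'll release, lift, and look at the dial.

arm_command(moves="-0.3 0 0 0 0; -0.3 0 0 0 0; -0.3 0 0 0 0; -0.3 0 0 -25 0; -0.3 0 0 -40 0; -1 0 0 -50 0; -1 0 0 -50 0")

```text
time: 7.38
position: [427.5, 5.4, 264.2]
tool_rot: [-0.002, -0.013, 1.0, -0.0]
ft_force: [0.3, -0.1, 0.8]
width: 85.4
```

```bash
python3 look.py f wrist side scene
```

```text
7.375 [427.5   5.4 264.2] [ 0.3 -0.1  0.8] [ 0.01 -0.18 -0.02  1.74 -0.   -0.01]
```

View pics/f_wrist.png

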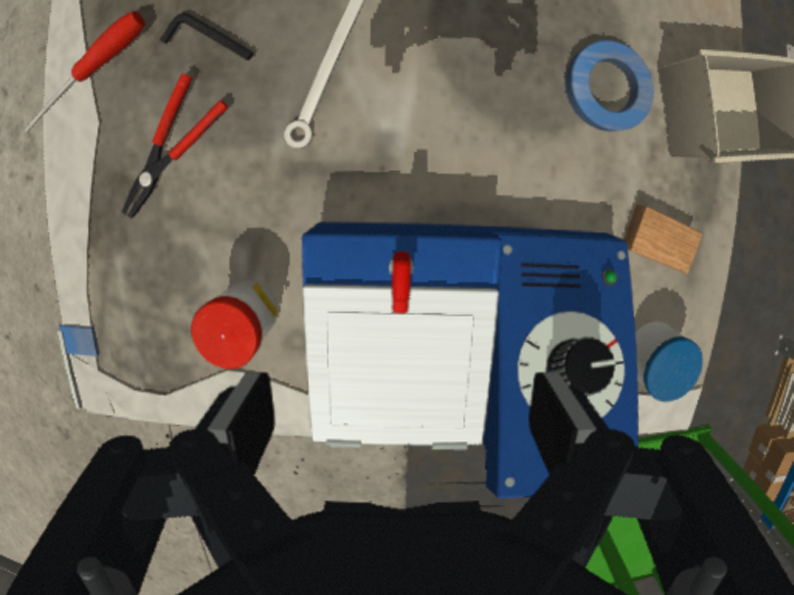

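View pics/f_side.png

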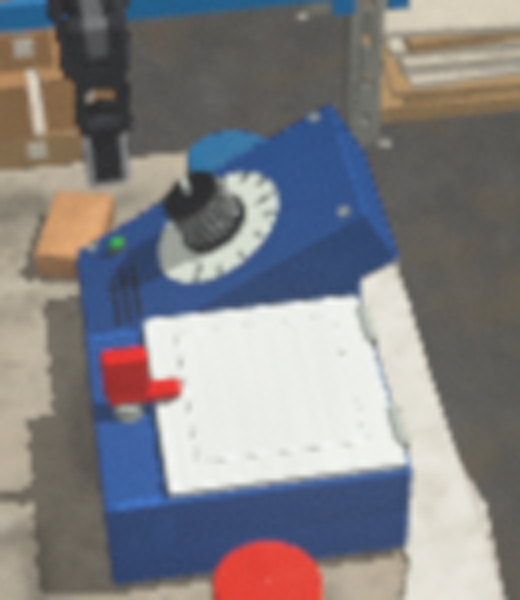

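The turnbutton now points straight back: in the wrist view its wing is at (401,265) and its tip at (400,308), over the lid. Next I'll refit the pose from this view and read the dial by rectifying the cap plane.

```bash
cat > dial.py <<'E'
import sys,pickle
from h import *
from cell import status,viewer
def rect(tag,names,p,S=260):
    o,C=pickle.load(open(tag+".pkl","rb")); out=[]
    n=np.array([-.5,0,.866]);u=np.array([.866,0,.5]);base=np.array([-8,75,122])-26*n
    for nm in names:
      for h in (36,0):
        R=50
        g=np.linspace(-R,R,S); X,Y=np.meshgrid(g,-g)   # X right(-y), Y up-slope
        W=(base+h*n)[None,None]+Y[...,None]*u+X[...,None]*np.array([0,-1,0])
        uv=proj(C[nm],S2W(p,W.reshape(-1,3)),o).reshape(S,S,2).astype(np.float32)
        im=cv2.remap(C[nm]["frame"][:,:,::-1].copy(),uv[...,0],uv[...,1],cv2.INTER_CUBIC)
        k=S/(2*R)
        if h==36: cv2.circle(im,(S//2,S//2),int(20*k),(0,255,255),1)
        for i in range(0,11):
            a=np.radians(-120+24*i); r0,r1=(20,23) if h==36 else (44,48)
            cv2.line(im,*[(int(S/2+r*k*np.sin(a)),int(S/2-r*k*np.cos(a))) for r in (r0,r1)],(0,0,255) if i==6 else (0,255,0),1)
        out.append(im)
    rows=[np.hstack(out[i:i+2]) for i in range(0,len(out),2)]
    cv2.imwrite(f"pics/{tag}_dial.png",np.vstack(rows))
if __name__=="__main__":
    p=[float(v) for v in sys.argv[2].split(",")]; rect(sys.argv[1],sys.argv[3:],p)
E
python3 dial.py f 499.5,65,0.004 scene wrist
cat > fit4.py <<'E'
from h import *
import pickle
from scipy.optimize import least_squares
o,C=pickle.load(open("f.pkl","rb")); c=C["wrist"]; k=1.55
z=lambda u,v:((u+.5)/k-.5,(v+.5)/k-.5)
F=[((-52,13,83),z(497,289)),((-52,-133,83),z(304,286)),((86,-133,83),z(314,443)),((86,13,83),z(487,443)),((-90,-135,75),z(304,235)),((-90,15,75),z(498,237)),((-13,75,130.7),z(588,364))]
res=lambda p:np.concatenate([proj(c,S2W(p,X),o)[0]-uv for X,uv in F])
r=least_squares(res,[500,65,0],x_scale=[10,10,.05]);print(r.x.round(3),res(r.x).round(1))
E
python3 fit4.py
```

```text
[4.95853e+02 6.53680e+01 1.60000e-02] [ 1.2  0.2 -1.6  0.8 -0.5  0.1 -1.8  1.2 -3.2 -0.2  2.8 -0.1  2.8 -0.9]
```

View pics/f_dial.png

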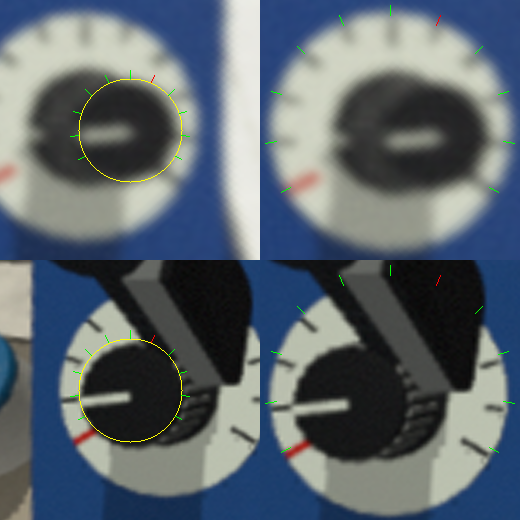

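The rectified views show the pointer at about −94° from up-slope, so it's on click 1 (−96°) and needs five more clicks. The self-centred turnbutton grip puts the shaker at about (497, 65.3), so the dial grip point is at about (488, 140). The tool has to stay vertical, so I'll pinch the dial across y and ratchet one click per stroke.

arm_command(moves="-0.3 -21 44 10 0; -0.3 -21 44 15 0; -0.3 -22 45 20 0; -0.3 0 0 10 0; -0.3 0 0 0 -0.15; -0.3 0 0 0 -0.15; -0.3 0 0 0 0")

```text
time: 8.4
position: [488.9, 142.2, 202.0]
tool_rot: [-0.004, -0.164, 0.986, -0.001]
ft_force: [0.7, 0.8, 0.7]
width: 55.2
```

arm_command(moves="-0.3 1 -1.5 30 0; -0.3 0 0 15 0; -0.3 0 0 0 0")

```text
time: 8.78
position: [487.7, 139.1, 155.9]
tool_rot: [-0.004, -0.16, 0.987, -0.001]
ft_force: [0.6, 0.1, -0.2]
width: 55.4
```

```bash
python3 look.py g wrist scene
```

```text
8.775 [487.7 139.1 155.9] [ 0.6  0.1 -0.2] [ 0.28 -0.02 -0.08  1.52 -0.   -0.04]
```

View pics/g_wrist.png

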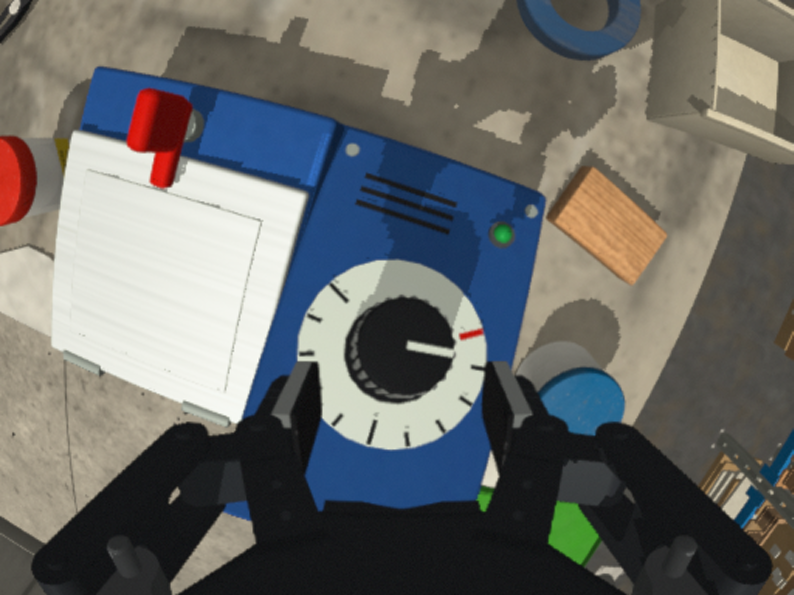

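View pics/g_scene.png

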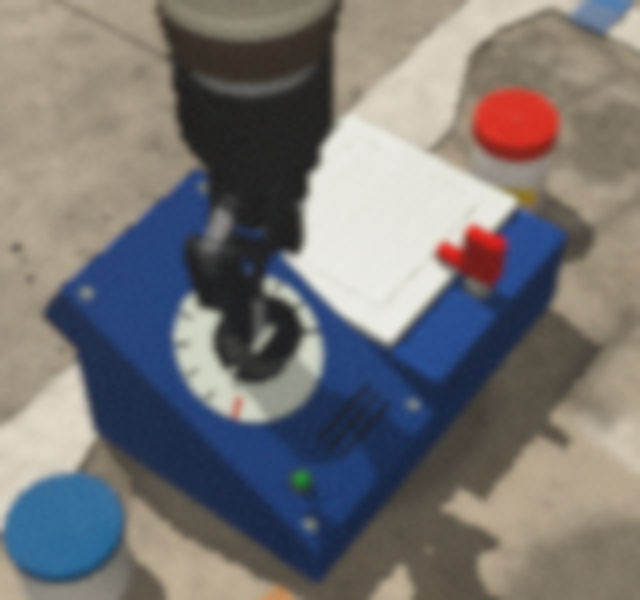

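The pointer is on the first tick after red, at (480,368), and the dial at (405,348) is centred between the jaws. Going down.

arm_command(moves="-0.3 0 0 25 0; -0.3 0 0 17 0; -0.3 0 0 8 0; -0.3 0 0 2 0")

```text
time: 9.38
position: [489.8, 139.8, 107.2]
tool_rot: [-0.0, -0.159, 0.987, -0.001]
ft_force: [0.3, 0.5, 0.0]
width: 55.5
```

arm_command(moves="-0.3 0 0 3 0; 1 0 0 0 0; 1 0 0 0 0; 1 0 0 0 0")

```text
time: 9.88
position: [490.2, 139.6, 105.4]
tool_rot: [0.001, -0.159, 0.987, -0.001]
ft_force: [-0.5, 1.6, -1.7]
width: 40.4
```

Gripped at 40.4 mm, which matches the 40 mm dial. Now a clockwise stroke.

arm_command(moves="1 0 0 0 0.12; 1 0 0 0 0.12; 1 0 0 0 0.12")

```text
time: 10.25
position: [488.0, 140.9, 107.4]
tool_rot: [-0.001, 0.024, 1.0, 0.001]
ft_force: [-4.8, -0.2, 7.2]
width: 38.3
```

```bash
cat > st.py <<'E'
from cell import status;import numpy as np
o=status.get_obs();q=o['tool_rot'];a=2*np.arctan2(q[2],q[1])-np.pi/2
print('turn',a,'tau',o['wrist_torque'].round(2),'f',o['ft_force'].round(1),'pos',o['position'].round(1),'w',round(o['width'],1),'t',o['time'])
d=np.array([490.0,139.8])-o['position'][:2]
x=np.array([-np.sin(a),np.cos(a)]);x=np.array([np.cos(a-np.pi/2+np.pi),np.sin(a-np.pi/2+np.pi)]);y=np.array([np.cos(a),np.sin(a)])
print('to centre tool',d@x,d@y)
E
python3 st.py; python3 look.py g2 wrist scene
```

```text
turn 1.5229100835691654 tau [1.04 0.91 0.6 ] f [-4.8 -0.2  7.2] pos [488.  140.9 107.4] w 38.3 t 10.25
to centre tool -2.098635348286765 -1.018202608219853
10.25 [488.  140.9 107.4] [-4.8 -0.2  7.2] [ 0.28 -0.02 -0.18  1.42  0.    0.33]
```

View pics/g2_wrist.png

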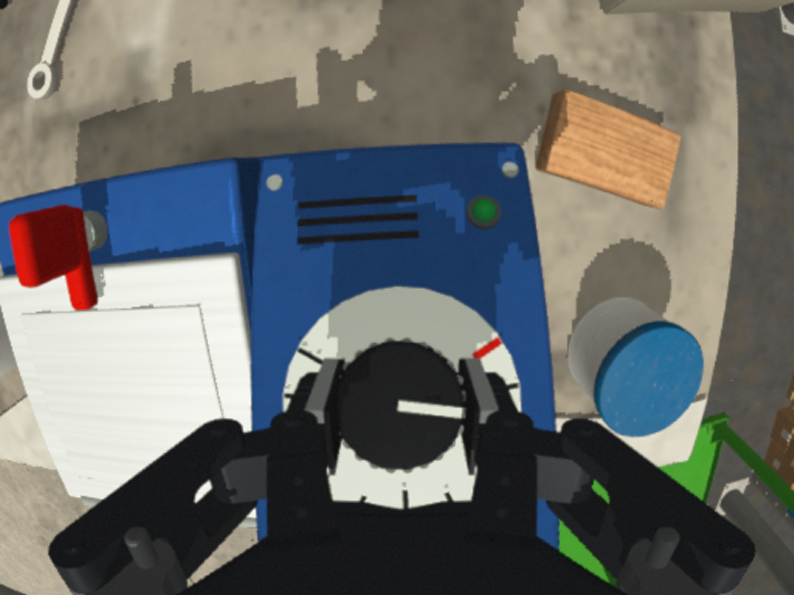

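arm_command(moves="1 0 0 0.5 0.12; 1 0 0 0.5 0.12; 1 0 0 0.5 0.12")

```text
time: 10.72
position: [487.8, 143.1, 108.6]
tool_rot: [-0.001, 0.202, 0.979, 0.004]
ft_force: [-4.4, -2.3, 4.4]
width: 38.5
```

```bash
python3 st.py; python3 look.py g3 wrist scene; python3 dial.py g3 497,65.3,0.005 scene wrist
```

```text
turn 1.1642469231990988 tau [2.42 0.06 1.95] f [-4.4 -2.3  4.4] pos [487.8 143.1 108.6] w 38.5 t 10.725
to centre tool -3.296275456855017 -2.143983731883849
10.725 [487.8 143.1 108.6] [-4.4 -2.3  4.4] [ 0.28 -0.03 -0.18  1.42  0.01  0.69]
```

View pics/g3_wrist.png

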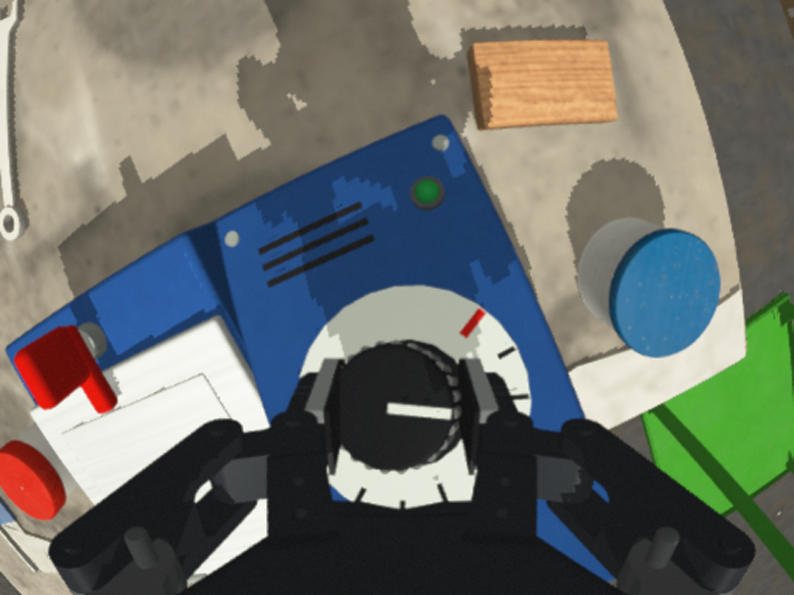

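View pics/g3_dial.png

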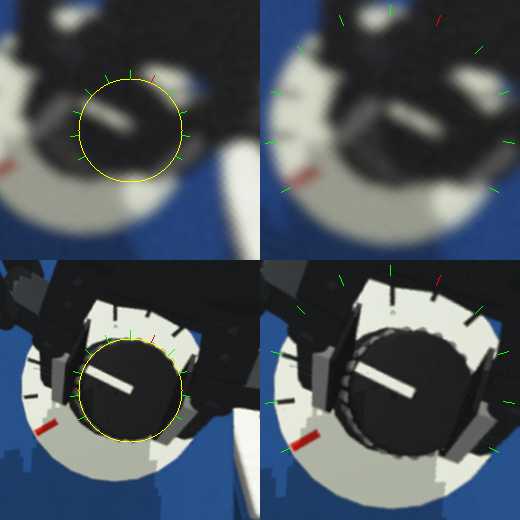

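The dial has turned about 34° with this stroke, and the pads slipped slightly. Releasing, lifting a little, and turning back.

arm_command(moves="-0.3 0 0 0 0; -0.3 0 0 0 0; -0.3 -3 -2 0 0; -0.3 0 0 -2 -0.15; -0.3 0 0 0 -0.17; -0.3 0 0 0 -0.17; -0.3 0 0 0 -0.17; -0.3 0 0 0 -0.12")

```text
time: 11.82
position: [491.6, 139.3, 110.7]
tool_rot: [0.002, -0.2, 0.98, 0.004]
ft_force: [-0.5, -0.4, 0.2]
width: 55.4
```

```bash
python3 st.py; python3 look.py g4 wrist scene; python3 dial.py g4 497,65.3,0.005 scene wrist
```

```text
turn 1.973972176825999 tau [-0.03 -0.02 -0.01] f [-0.5 -0.4  0.2] pos [491.6 139.3 110.7] w 55.4 t 11.825
to centre tool 1.2798475542258008 1.0723738580975688
11.825 [491.6 139.3 110.7] [-0.5 -0.4  0.2] [ 0.27 -0.02 -0.17  1.42  0.01 -0.13]
```

View pics/g4_dial.png

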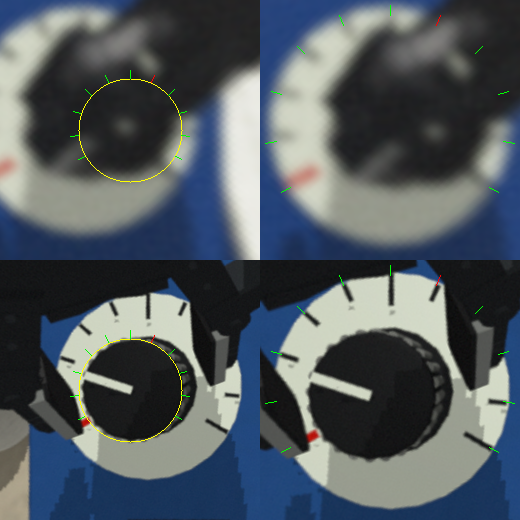

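The pointer is now at −72°, click 2. Next stroke.

arm_command(moves="-0.3 1.3 1 5 0; 1 0 0 0 0; 1 0 0 0 0; 1 0 0 0 0; 1 0 0 0.5 0.12; 1 0 0 0.5 0.12; 1 0 0 0.5 0.12; 1 0 0 0.5 0.12; 1 0 0 0.5 0.12; 1 0 0 0.5 0.1")

```text
time: 13.18
position: [492.1, 141.8, 103.7]
tool_rot: [0.002, 0.162, 0.987, 0.008]
ft_force: [0.5, -7.2, 1.2]
width: 38.4
```

```bash
python3 st.py; python3 look.py g5 wrist; python3 dial.py g5 497,65.3,0.005 wrist
```

```text
turn 1.2455906435657047 tau [ 1.35 -0.91  1.92] f [ 0.5 -7.2  1.2] pos [492.1 141.8 103.7] w 38.4 t 13.175
to centre tool 1.3744582609030302 -2.579197705286875
13.175 [492.1 141.8 103.7] [ 0.5 -7.2  1.2] [ 0.27 -0.02 -0.18  1.4   0.01  0.6 ]
```

View pics/g5_dial.png

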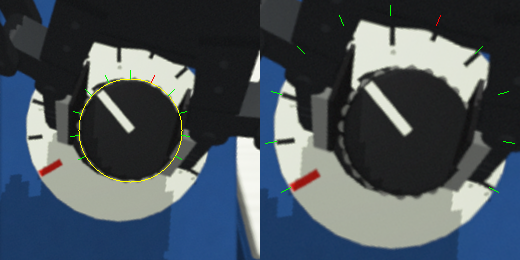

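arm_command(moves="-0.3 0 0 0 0; -0.3 0 0 0 0; -0.3 1.5 -2.5 0 0; -0.3 0 0 -3 -0.15; -0.3 0 0 0 -0.17; -0.3 0 0 0 -0.17; -0.3 0 0 0 -0.17; -0.3 0 0 0 -0.06")

```text
time: 14.22
position: [489.3, 139.7, 106.3]
tool_rot: [0.005, -0.205, 0.979, 0.007]
ft_force: [0.0, -0.2, 0.8]
width: 55.4
```

```bash
python3 st.py; python3 look.py g6 wrist; python3 dial.py g6 497,65.3,0.005 wrist
```

```text
turn 1.9840318435736402 tau [-0.04  0.03  0.04] f [ 0.  -0.2  0.8] pos [489.3 139.7 106.3] w 55.4 t 14.225
to centre tool -0.7179979234522857 -0.22192601600536496
14.225 [489.3 139.7 106.3] [ 0.  -0.2  0.8] [ 0.27 -0.03 -0.19  1.41  0.01 -0.14]
```

View pics/g6_dial.png

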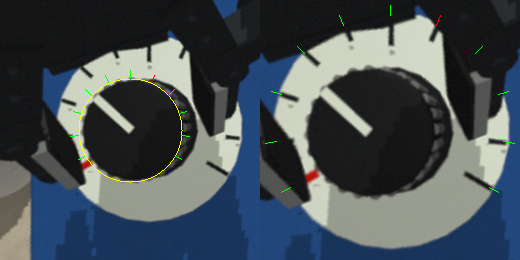

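The pointer is at −48°, click 3, with three to go.

arm_command(moves="1 0 0 0 0; 1 0 0 0 0; 1 0 0 0 0; 1 0 0 0.3 0.12; 1 0 0 0.3 0.12; 1 0 0 0.3 0.12; 1 0 0 0.3 0.12; 1 0 0 0.3 0.12; 1 0 0 0.3 0.06")

```text
time: 15.4
position: [487.8, 142.5, 109.2]
tool_rot: [0.002, 0.133, 0.991, 0.013]
ft_force: [-3.6, -4.2, 4.8]
width: 38.1
```

```bash
python3 st.py; python3 look.py g7 wrist; python3 dial.py g7 497,65.3,0.005 wrist
```

```text
turn 1.3033705396651634 tau [1.53 0.04 1.61] f [-3.6 -4.2  4.8] pos [487.8 142.5 109.2] w 38.1 t 15.4
to centre tool -2.8090304547107636 -2.0582583150773393
15.4 [487.8 142.5 109.2] [-3.6 -4.2  4.8] [ 0.27 -0.04 -0.19  1.41  0.02  0.54]
```

View pics/g7_dial.png

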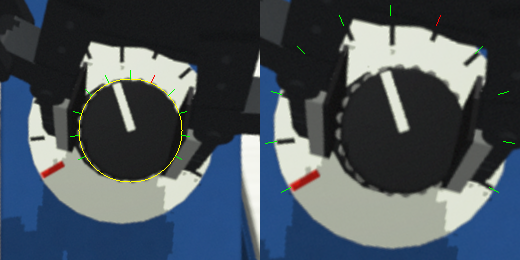

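arm_command(moves="-0.3 0 0 0 0; -0.3 0 0 0 0; -0.3 -2.5 -2 0 0; -0.3 0 0 -1 -0.15; -0.3 0 0 0 -0.17; -0.3 0 0 0 -0.17; -0.3 0 0 0 -0.17")

```text
time: 16.32
position: [490.0, 139.0, 109.1]
tool_rot: [0.005, -0.204, 0.979, 0.011]
ft_force: [-0.7, -0.4, 0.7]
width: 55.7
```

```bash
python3 st.py; python3 look.py g8 wrist; python3 dial.py g8 497,65.3,0.005 wrist
```

```text
turn 1.9826379889302075 tau [ 0.02  0.01 -0.01] f [-0.7 -0.4  0.7] pos [490.  139.  109.1] w 55.7 t 16.325
to centre tool -0.3242575930800614 0.7098002636294631
16.325 [490.  139.  109.1] [-0.7 -0.4  0.7] [ 0.26 -0.03 -0.18  1.41  0.02 -0.15]
```

View pics/g8_dial.png

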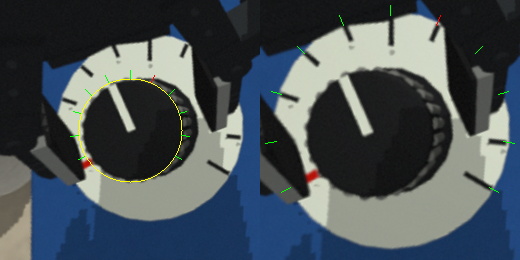

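Now at −24°, click 4. Next stroke.

arm_command(moves="-0.3 0 0.7 3 0; 1 0 0 0 0; 1 0 0 0 0; 1 0 0 0 0; 1 0 0 0.3 0.12; 1 0 0 0.3 0.12; 1 0 0 0.3 0.12; 1 0 0 0.3 0.12; 1 0 0 0.3 0.12")

```text
time: 17.5
position: [490.2, 141.8, 106.1]
tool_rot: [0.002, 0.104, 0.994, 0.015]
ft_force: [12.7, -18.8, -19.3]
width: 38.1
```

```bash
python3 st.py; python3 look.py g9 wrist; python3 dial.py g9 497,65.3,0.005 wrist
```

```text
turn 1.3623506422103153 tau [-2.04 -2.95  0.94] f [ 12.7 -18.8 -19.3] pos [490.2 141.8 106.1] w 38.1 t 17.5
to centre tool -0.22692001555222266 -2.04421691384637
17.5 [490.2 141.8 106.1] [ 12.7 -18.8 -19.3] [ 0.27 -0.03 -0.19  1.4   0.03  0.48]
```

View pics/g9_dial.png

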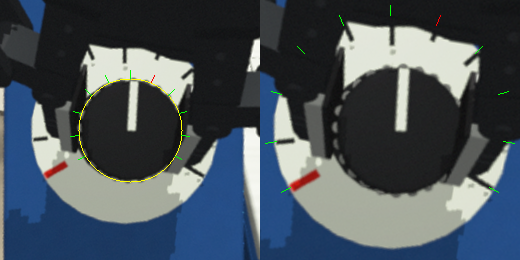

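The pointer is about +3° in grip, so it will settle to click 5. Release and reset.

arm_command(moves="-0.3 0 0 0 0; -0.3 0 0 0 0; -0.3 0 -2 0 0; -0.3 0 0 -1 -0.15; -0.3 0 0 0 -0.17; -0.3 0 0 0 -0.17; -0.3 0 0 0 -0.11")

```text
time: 18.42
position: [490.0, 139.2, 106.4]
tool_rot: [0.007, -0.2, 0.98, 0.013]
ft_force: [-0.5, -0.3, 0.1]
width: 55.7
```

```bash
python3 st.py; python3 look.py g10 wrist; python3 dial.py g10 497,65.3,0.005 wrist
```

```text
turn 1.9735103882217868 tau [-0.01  0.01  0.01] f [-0.5 -0.3  0.1] pos [490.  139.2 106.4] w 55.7 t 18.425
to centre tool -0.2050778675358805 0.5879766004770525
18.425 [490.  139.2 106.4] [-0.5 -0.3  0.1] [ 0.26 -0.04 -0.19  1.4   0.03 -0.14]
```

View pics/g10_dial.png

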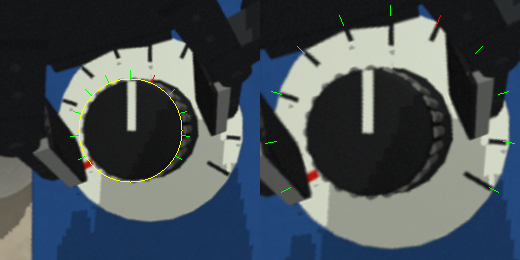

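Straight up-slope, click 5. One more stroke.

arm_command(moves="-0.3 0 0.6 0 0; 1 0 0 0 0; 1 0 0 0 0; 1 0 0 0 0; 1 0 0 0.3 0.12; 1 0 0 0.3 0.12; 1 0 0 0.3 0.12; 1 0 0 0.3 0.12; 1 0 0 0.3 0.12")

```text
time: 19.6
position: [487.9, 142.0, 109.5]
tool_rot: [0.002, 0.108, 0.994, 0.018]
ft_force: [-3.7, -1.4, 4.7]
width: 37.8
```

```bash
python3 st.py; python3 look.py g11 wrist; python3 dial.py g11 497,65.3,0.005 wrist
```

```text
turn 1.3542528929411515 tau [1.44 0.2  1.21] f [-3.7 -1.4  4.7] pos [487.9 142.  109.5] w 37.8 t 19.6
to centre tool -2.532451909163726 -1.6584550842474375
19.6 [487.9 142.  109.5] [-3.7 -1.4  4.7] [ 0.27 -0.04 -0.19  1.41  0.03  0.48]
```

View pics/g11_dial.png

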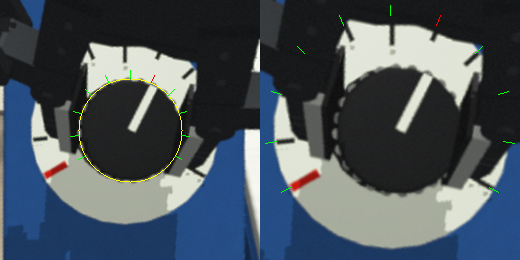

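The pointer is about +27° in grip. Release and lift clear.

arm_command(moves="-0.3 0 0 0 0; -0.3 0 0 0 0; -0.3 -2.5 -1.5 0 0; -0.3 0 0 -10 0; -0.3 0 0 -30 0; -0.3 0 0 -50 0; -0.3 60 0 -50 0; -0.3 0 0 0 0; -0.3 0 0 0 0")

```text
time: 20.78
position: [442.1, 145.3, 244.6]
tool_rot: [0.002, 0.108, 0.994, 0.018]
ft_force: [1.0, 0.6, -0.2]
width: 56.0
```

```bash
python3 st.py; python3 look.py h wrist scene side; python3 dial.py h 497,65.3,0.005 scene wrist
```

```text
turn 1.3537612691761942 tau [-0.06  0.07 -0.01] f [ 1.   0.6 -0.2] pos [442.1 145.3 244.6] w 56.0 t 20.775
to centre tool -47.93323780580845 4.922840251165184
20.775 [442.1 145.3 244.6] [ 1.   0.6 -0.2] [ 0.3  -0.13 -0.01  1.67  0.03  0.52]
```

View pics/h_dial.png

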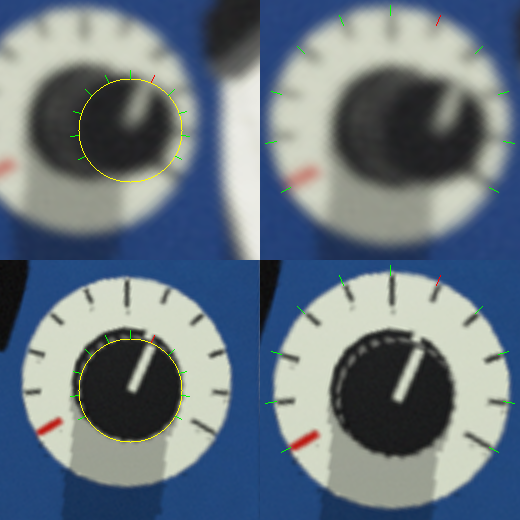

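View pics/h_scene.png

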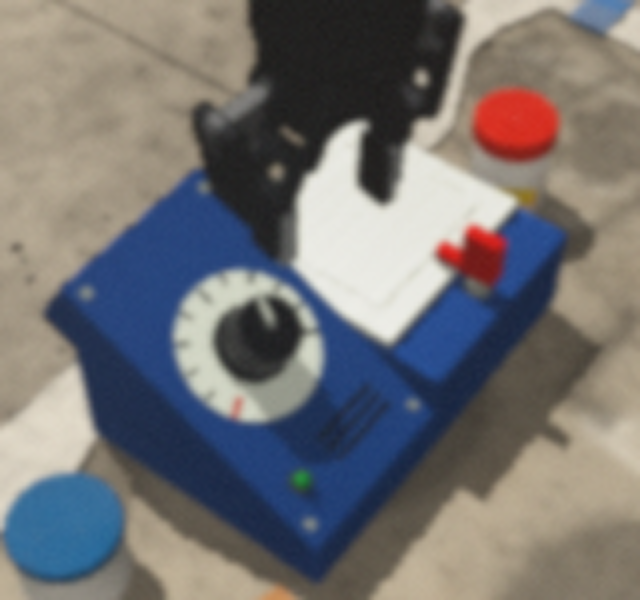

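View pics/h_wrist.png

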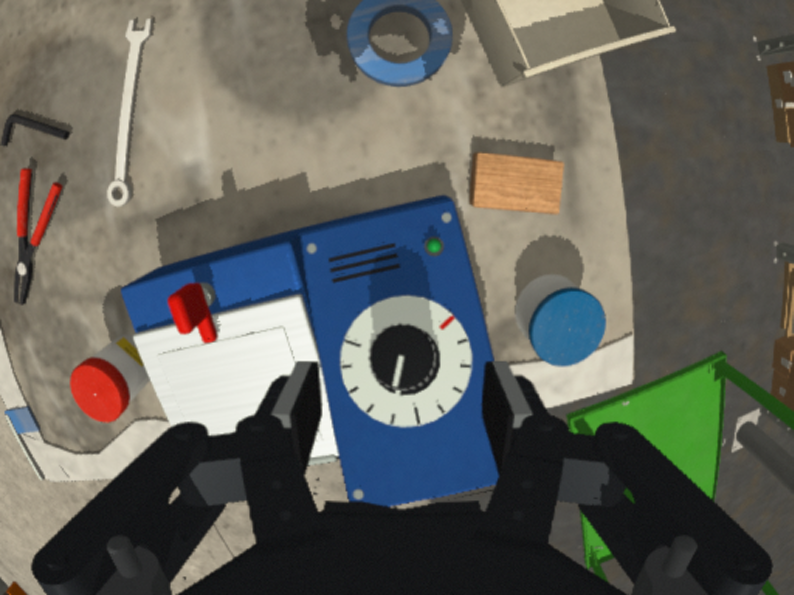

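View pics/h_side.png

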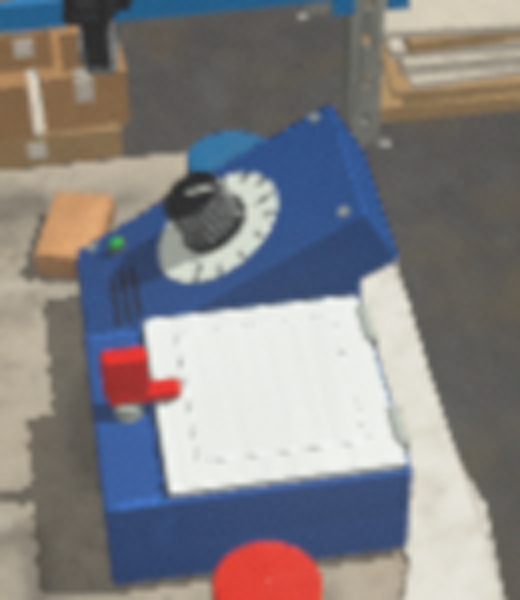

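The pointer rests at +24°, the first tick past the long one straight up-slope, which is the sixth click. The lid is shut, the button lies across its edge, and the jar, tin and block haven't moved. The robot is clear.

```bash
python3 -c "
from cell import job_done; print(job_done())"
```

```text
the job is handed in; nothing more can be done
None
```

The shaker is ready to run, and I handed the job in at about 21 s with the arm clear of everything.

- **Lid:** I pressed it down with the closed fingers until they stopped at z = 82.8 mm (83 mm expected when shut), at about 23 N down on the lid. The pictures show it flat.
- **Turnbutton:** I gripped the wing and turned it until it hit its stop, where the wrist moment jumped to 1.1 N m. The last pictures show its bar pointing straight back over the lid's edge.
- **Dial:** The interface keeps the tool vertical, so I turned the dial clockwise in five strokes, one click each, from click 1 to click 6. After I let go, the wrist picture showed the pointer at +24° from straight up-slope, one tick past the long fifth tick.
- **Jar, tin and block:** They look unmoved in the pictures; I did not measure their positions.

**Disagreements:** The camera estimates of the shaker's x differed by up to 4 mm (496 to 500 mm). I used 497 mm, which came from where the gripper centred itself on the turnbutton. The gripper's turn at the button's stop read 1.60 rad rather than 1.45 rad. That fits the bar pointing straight back, so I took it as an offset in where zero is measured.

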